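# Clip a shaft sample and photograph it with the two-stage shutter button

### The arm

A 6-joint arm with a two-finger parallel gripper is mounted at the origin on a cart in front of the work surface, level with it; the furniture and walls round the work are solid. World frame = base frame: x ahead of the robot, y to its left, z up, the work surface at z = 0. Lengths are in m, angles in rad, forces in N, time in s.
With the tool pointing down it reaches from about 0.35 to 0.775 m from the base axis. Payload 7.3 kg.
Tool frame: the origin (TCP) lies at the very end of the fingers, on their centre line; the grasp point (between the pads) lies 19 mm behind it; z points along the fingers, y is the line along which they close (so a half turn about z gives the same grasp; the last joint's range is limited). The gripper opens to 92 mm and grips with 3 to 60 N. Pads are 19 mm wide; open, the fingers measure 130 mm over their backs; the gripper's body (75 mm by 190 mm) begins 47 mm behind the grasp point.
Start: joints at [1.184, 0.342, 1.524, -0, 1.275, -0.146], TCP at [0.125, 0.51, 0.227] pointing down, gripper open.
Joint ranges: [-2.53, 2.53], [-0.77, 2.02], [0.04, 2.7], [-1, 4.14], [0.28, 2.66], [-3.11, 3.11]. Speed limits (rad/s): [2.57, 2.57, 3.14, 3.14, 3.14, 3.14].

### API

Orientations are given as [roll, pitch, yaw] about the fixed x, y, z axes, in that order (R = Rz(yaw) Ry(pitch) Rx(roll)).
In Python, from cell import robot, read_camera, get_calibration gives the robot as it stands. The module is installed in compiled form; this text tells all that it offers.
- The arm moves only by the tool send_rows, never from a script. Its argument "plan" is a list of rows, each a list of 2 entries, a list of its own where there are three numbers: the shift along the tool's x, y, z as a fraction of full scale, then the turn, a rotation vector about the tool's x, y, z as a fraction of full scale. A call has exactly 10 rows; each row shifts and turns the commanded pose from where the row before left it, along the tool's axes as they then stand; what a row does not reach is not made up. Full scale, the value 1, is 0.025 m for a shift and 90 degrees for a turn. A row lasts 1/8 s, in which the tool goes at most 62.5 mm and 10.7 degrees, less where a joint would pass 70% of its speed; a pose out of reach is approached as far as the arm can. A call with a number of a shift or a turn outside -1 to 1 is refused whole. A call with a gripper value outside its range is refused whole. "gripper" is the opening, from -1 (shut) to 1 (fully open), so that 0 is half open, set as the call begins (left out, the last holds). The fingers move at their own pace and stop on an object; "force" is the grip in N (left out, the last holds). Time passes only in rows, so rows that do not move let the fingers close, or fill a call up. It gives the time, the measured TCP pose, the force, the opening and the grip force at its end, in the units of the state.
- robot.observe(): the state, without advancing time (a new reading comes with each control period).
- read_camera(name): name is "scene" or "top" or "wrist"; returns (picture, depth): 384x512x3 uint8, blue, green, red; 384x512 float32, m along the optical axis (not along the pixel's ray), 0 where there is no reading.
- get_calibration(name): a dict with "intrinsics" (3x3 intrinsics, pixels), "rvec" (rotation vector, rad) and "tvec" (3), from world to camera coordinates, as OpenCV has them. Camera axes: x right, y down, z forward; pixel columns grow to the right and rows downward; lengths in m; the calibration is good to about 2 mm. A picture is of the moment at which its call begins: read the wrist's pose just before it. get_calibration takes no time and is no camera call; for the wrist camera it gives the pose at the moment of the call.
- robot.hand_in(): hands the job in; it is judged then, once.
The state is a dict: "time": time; "qpos": joint angles; "qvel": joint speeds; "joint_efforts": joint torques, N m; "tool_pos": TCP position; "tool_rot": TCP orientation; "contact_force": force on the tool from outside, world axes, zero at the start; "torque": the same for the moment, N m; "opening": finger opening in m; "grip_force": force on a finger pad.
Only numpy, scipy, OpenCV 4.12 (cv2) and the standard library are available. Lean on these libraries where they do the work, as an engineer would, in place of code of your own. Each camera call takes 0.05 s, during which the arm holds its last target. There are 200 camera calls.

### The job

Photograph the steel shaft sample for the inspection record. Take it from the wooden rest and press it down into both spring clips in front of the camera until they snap round it, roughly centred, and let go of it. Then half-press the camera's shutter button to its first click and keep it there until the lens has run out to focus, about two seconds, and only then, without letting it up, press it fully home for the picture and release it; leave the sample clipped and the other things where they are.

Things in the scene. Friction and masses are not known exactly. Their poses are not given: they have to be found in the camera images.
- sample: the shaft sample: a bright steel tube 160 mm long, 16 mm in diameter, about 90 g, four thin dark rings, both ends alike. Origin at its middle on its axis, x along the tube. It starts level on the wooden rest, between its pegs, its axis 38 mm above the table, its middle within 8 mm of the rest's.
- peg_rest: fixed wooden rest, 124 x 50 mm, 45 mm high, that the sample lies on. Two crossbars 14 mm thick at x = -50 and +50 mm, 30 mm high, each with two pegs, one either side of the sample; between the crossbars free room for fingers down to 10 mm above the table. Origin at the centre of its underside; x along the sample, z up.
- cradle: fixed metal cradle 126 x 50 mm with two sprung clips at x = -45 and +45 mm, each 18 mm wide along x; free room for fingers between them down to 10 mm above the origin. Origin at the centre of its underside, 15 mm above the table on the stand's grey board; x along the seated sample, y towards the camera, z up.
- seat (a point): middle of the sample when seated in the cradle: 50 mm above its origin, 65 mm above the table, axes as the cradle. Either end of the tube may lie to +x. Each clip is a pair of steel strips up to 19 mm above this point, mouth 25 mm, throat 12.5 mm wide 5.5 mm up. Laid on top the sample stays about 11 mm too high; pushed down with some 6 to 15 N in all it snaps in.
- stand: the fixed photo stand: grey board 150 x 280 mm, origin at the centre of its underside. On it at y = +98 mm a black camera, 130 (x) x 44 (y) mm, flat grey top 102 mm above the table, looking to -y at the cradle at y = -93 to -75 mm. Its lens ends at y = +35 mm at rest, +23 mm run out. The shutter button is at x = -44, y = +98 mm; nothing within 40 mm of it is higher than 3 mm above the top.
- button_top (a point): centre of the flat top of the shutter button, a dark round cap 20 mm across, 117 mm above the table when up, 15 mm above the camera's top (the wider, lower ribbed dial is not it). Pressed straight down; this point moves along. 6 mm soft travel (2 to 4 N) to the first click, where it stops until pressed with over 9 N; then 5 mm more (9 to 12 N) to a hard stop at 11 mm. It springs back.
- first_stage (a joint): first-stage travel of the shutter button in m: 0 up, 0.006 at the first click.
- second_stage (a joint): second-stage travel of the shutter button in m: 0 until about 9 N press on the button, 0.005 fully home (picture taken).
- lens_front (a point): centre of the front rim of the lens tube (50 mm across), same axes as the stand: y = +35 mm in the stand's frame at rest, +23 mm when run out in focus. It runs out while the button is kept at its first click, slowly: 8 mm after about 1.4 s, 12 mm after about 1.8 s. It goes back at once when the button comes up.
- club_head: a black golf club head, 70 x 119 x 50 mm, loose on the table behind the work. Origin at the centre of its underside.
- sand_block: a dark grey sanding block, 34 x 68 x 24 mm, loose on the table behind the work. Origin at the centre of its underside.
- eraser: a pale rubber block, 30 x 50 x 18 mm, loose on the table behind the work. Origin at the centre of its underside.
Not all that is in view belongs to the job. Leave any turquoise look-alike of the sample alone.

How it is judged:
On the way, in this order (a step that is already met when the one before it is completed fails the run):
1. the sample is snapped into both clips, down in the saddles, within 25 mm of centred (x of sample in the frame of seat between -0.025 and 0.025 m and y of sample in the frame of seat between -0.004 and 0.004 m and z of sample in the frame of seat between -0.003 and 0.003 m and angle between the x axis of sample and the x axis of seat, either way round below 0.06 rad), for 0.3 s.
2. the button is kept at its first click (first stage in by 4 mm or more, second stage under 2 mm) with the lens run out by 8 mm or more (value of joint first_stage above 0.004 m and value of joint second_stage below 0.002 m and y of lens_front in the frame of stand below 0.027 m), for 0.3 s.
3. the button is pressed fully home (second stage in by 3.5 mm or more) with the sample still clipped (all of step 1 and value of joint second_stage above 0.0035 m and y of lens_front in the frame of stand below 0.028 m), for 0.1 s.
At the end, for the whole second after the job is handed in: The sample lies at rest in both clips, its axis within 3 mm in height and 4 mm sideways of the seat, within 25 mm of centred and within 0.06 rad of the seat's line, and the shutter button is back up (all of step 1 and value of joint first_stage below 0.0015 m and value of joint second_stage below 0.001 m and linear speed of sample below 0.02 m/s); the robot touches nothing.
It fails at once if a picture is taken (second stage in by 2.5 mm) before the lens has run out 7 mm: not focused (value of joint second_stage above 0.0025 m and not (y of lens_front in the frame of stand below 0.028 m)).
It fails at once if a picture is taken while the sample is not in the clips (value of joint second_stage above 0.0025 m and not (x of sample in the frame of seat between -0.025 and 0.025 m and y of sample in the frame of seat between -0.004 and 0.004 m and z of sample in the frame of seat between -0.003 and 0.003 m and angle between the x axis of sample and the x axis of seat, either way round below 0.06 rad)).
It fails at once if the club head is pushed more than 30 mm (distance of club_head from where it was at the start of the episode above 0.03 m).
It fails at once if the sanding block is pushed more than 30 mm (distance of sand_block from where it was at the start of the episode above 0.03 m).
It fails at once if the rubber block is pushed more than 30 mm (distance of eraser from where it was at the start of the episode above 0.03 m).
It also fails if it takes over 58 s, if anything falls off the work surface, if the arm or the gripper's body presses on something with over 40 N, if the wrist force passes 120 N, or if a joint passes its speed limit or range.

## Working session

There is one attempt and no reset: what is moved stays moved. The work goes in short steps, Python scripts to look and compute and a tool call to move; the robot and the scene stay as the last step left them, time stands still between calls to the robot, and variables do not carry over. Pictures are saved under pics/ and viewed, at most 10 in all, crops included, and the job is handed in when it is done.

Besides the shell and the picture viewer there is one more tool, called after "Request:" as name(argument=value, ...) on one line, values as JSON. send_rows: Moves the arm, as the interface text tells. Shift numbers are shares of 0.025 m and turn numbers shares of 90 degrees, none past 1 either way. Its arguments: {"type":"object","properties":{"plan":{"type":"array"},"gripper":{"type":"number"},"force":{"type":"number"}},"required":["plan"]}

```bash
mkdir -p pics; cat > h.py <<'E'
import numpy as np, cv2
from cell import robot, read_camera, get_calibration
def pts(name):
    c=get_calibration(name); im,d=read_camera(name)
    K=np.array(c["intrinsics"]);R=cv2.Rodrigues(np.array(c["rvec"],float))[0];t=np.array(c["tvec"],float).ravel()
    v,u=np.mgrid[:d.shape[0],:d.shape[1]]
    P=np.stack([(u-K[0,2])/K[0,0]*d,(v-K[1,2])/K[1,1]*d,d],-1)
    W=(P-t)@R   # R^T (P-t)
    W[d==0]=np.nan
    return im,d,W,K,R,t
E
python3 - <<'E'
from h import *
for n in("scene","top"):
    im,d,W,K,R,t=pts(n); cv2.imwrite(f"pics/{n}0.png",im); np.savez(f"{n}0.npz",im=im,W=W,K=K,R=R,t=t)
    print(n,K[0,0],-R.T@t,R[2], (d==0).mean())
s=robot.observe();print(s)
E
```

```text
scene 383.88096671693427 [ 0.29660241 -0.51607771  0.73369794] [ 0.34039334  0.62139956 -0.70568758] 0.013921101888020834
top 356.6759993583603 [0.39759614 0.0399457  0.92264329] [ 0.20988181 -0.0094203  -0.97768138] 0.0037740071614583335
{'time': 0.1, 'qpos': array([ 1.18399717e+00,  3.42668754e-01,  1.52489592e+00, -2.47814593e-05,
        1.27538110e+00, -1.46019470e-01]), 'qvel': array([ 1.96876890e-03, -2.80500418e-03, -1.58730320e-03,  4.13898959e-04,
        6.61157095e-06,  5.10408210e-05]), 'joint_efforts': array([ 2.10968596e-03, -4.31990504e+01, -2.44698966e+01,  7.19085149e-02,
        5.25523850e-02, -2.07569190e-05]), 'tool_pos': array([0.12505502, 0.50953162, 0.22611523]), 'tool_rot': array([-3.14025049e+00, -1.73433618e-04,  2.90082008e+00]), 'contact_force': array([-0.29444648,  0.5994573 ,  0.22631998]), 'torque': array([-0.00674214,  0.02178717,  0.00065217]), 'grip_force': 0.0, 'opening': 0.09177972603245833}
```

View pics/scene0.png

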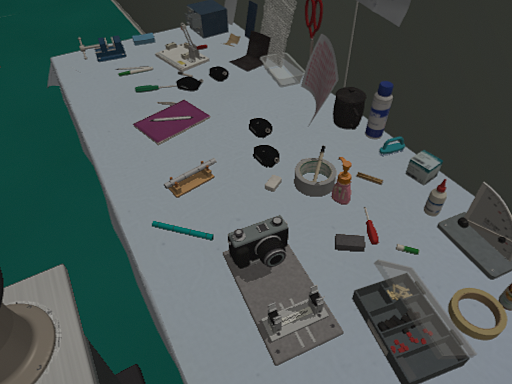

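View pics/top0.png

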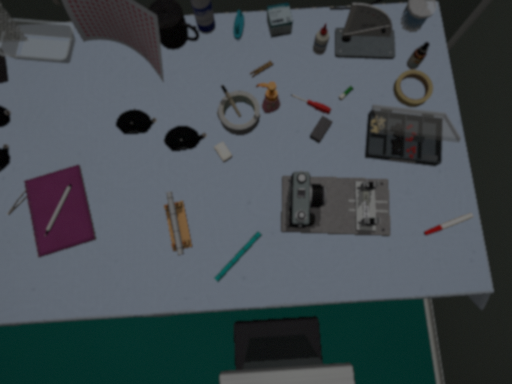

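The scene view shows the rest with the sample at (190,178), camera (258,240) and cradle (295,315). In the top view they are at (176,225), (300,200) and (366,205); the button side is toward the robot. The turquoise decoy at (238,256) is left alone.

```bash
python3 - <<'E'
from h import *
for n in("top","scene"):
    z=np.load(f"{n}0.npz");W=z["W"];im=z["im"].astype(int)
    sat=im.max(2)-im.min(2)
    X,Y,Z=W[...,0],W[...,1],W[...,2]
    v,u=np.mgrid[:384,:512]
    box=(slice(180,265),slice(150,205)) if n=="top" else (slice(150,200),slice(155,225))
    def rect(m,lab):
        p=W[m]; 
        if len(p)<4: print(n,lab,len(p));return
        r=cv2.minAreaRect((p[:,:2]*1000).astype(np.float32)); print(n,lab,len(p),"mean",p.mean(0).round(4),"rect",np.round(r[0],1),np.round(r[1],1),round(r[2],1))
    def inb(b): m=np.zeros(Z.shape,bool); m[b]=1; return m
    b=inb(box)
    print("table z",np.nanmedian(Z[(Z>-.02)&(Z<.02)]))
    rect(b&(Z>.036)&(sat<45),"tube"); rect(b&(Z>.02),"all rest"); rect(b&(Z>.005)&(sat>50),"wood")
    b=inb((slice(160,245),slice(270,400))) if n=="top" else inb((slice(205,360),slice(215,350)))
    rect(b&(Z>.007)&(Z<.022),"board"); rect(b&(Z>.096)&(Z<.106),"camtop");rect(b&(Z>.110),"button")
    rect(b&(Z>.07)&(Z<.09)&(Y<np.nanmedian(Y[b&(Z>.096)])-.1),"clips")
    rect(b&(Z>.022)&(Z<.2)&(Y<np.nanmedian(Y[b&(Z>.096)])-.1),"cradle")
    im8=z["im"]
    for k,(a,c,e,f) in {"top":[(180,150,265,205),(165,275,245,400)],"scene":[(150,155,200,225),(205,215,360,345)]}[n] and dict(enumerate({"top":[(180,150,265,205),(165,275,245,400)],"scene":[(150,155,200,225),(205,215,360,345)]}[n])).items():
        cv2.imwrite(f"pics/{n}c{k}.png",cv2.resize(im8[a:e,c:f],None,fx=4,fy=4,interpolation=cv2.INTER_CUBIC))
a=cv2.imread("pics/topc0.png");b=cv2.imread("pics/topc1.png")
o=np.zeros((max(a.shape[0],b.shape[0]),a.shape[1]+b.shape[1],3),np.uint8);o[:a.shape[0],:a.shape[1]]=a;o[:b.shape[0],a.shape[1]:]=b
cv2.imwrite("pics/topcc.png",np.clip(o*1.8,0,255).astype(np.uint8)); print(o.shape)
E
```

```text
table z 0.0015700908845134144
top tube 443 mean [0.5116 0.2499 0.0428] rect [512.2 251. ] [159.2  31.5] 10.2
top all rest 553 mean [0.5103 0.249  0.0402] rect [512.3 250.8] [159.2  44. ] 9.9
top wood 201 mean [0.5045 0.2384 0.01  ] rect [502.7 249.4] [85.5 43.1] 11.2
top board 4076 mean [ 0.5285 -0.1739  0.0147] rect [ 560.9 -174.4] [307.8 202.2] 84.2
top camtop 771 mean [ 0.5436 -0.0596  0.1011] rect [546.  -70.3] [ 60.1 127.4] 84.2
top button 67 mean [ 0.5155 -0.0572  0.1155] rect [546.5 -59.8] [ 15.9 107.2] 84.7
top clips 100 mean [ 0.5248 -0.2343  0.0783] rect [ 529.  -232.6] [ 31.6 103.8] 84.5
top cradle 628 mean [ 0.5282 -0.2302  0.0426] rect [ 527.7 -231.7] [ 48.8 123.9] 83.4
table z -7.273799286776205e-05
scene tube 269 mean [0.5086 0.2466 0.0409] rect [512.5 248. ] [160.2  31.1] 8.7
scene all rest 430 mean [0.5084 0.2441 0.0372] rect [512.9 246.1] [160.4  39.7] 10.3
scene wood 247 mean [0.5056 0.2362 0.0119] rect [508.3 244.8] [119.5  43.4] 9.4
scene board 6437 mean [ 0.5317 -0.1929  0.0138] rect [ 567.5 -188.1] [263.9 296.8] 68.4
scene camtop 752 mean [ 0.5436 -0.0642  0.0998] rect [545.8 -60.7] [ 41.4 125.7] 84.1
scene button 58 mean [ 0.5016 -0.0575  0.1142] rect [501.8 -57.3] [16.7 18.5] 71.0
scene clips 147 mean [ 0.5274 -0.2283  0.0769] rect [ 528.8 -233.7] [ 32.2 104.5] 83.8
scene cradle 831 mean [ 0.5277 -0.235   0.0483] rect [ 527.4 -235.6] [ 37.  123.3] 84.2
(340, 720, 3)
```

View pics/topcc.png

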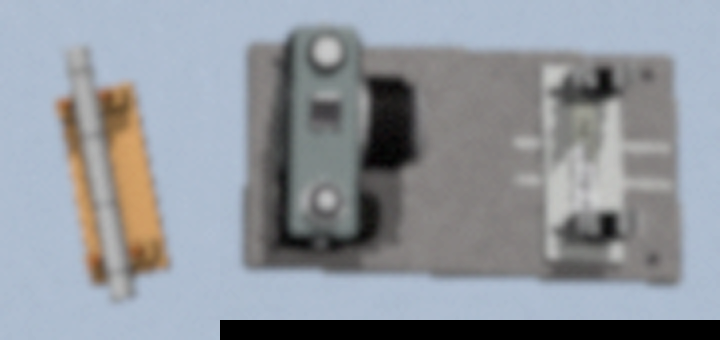

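Measured: the sample is near (0.512, 0.249), yaw about 10°. The cradle is near (0.5275, -0.233), yaw about -6°, and the button is near (0.502, -0.057). The cradle-to-camera distance matches the given sizes. Moving above the sample.

Request:
send_rows(plan=[[[0,0,0],[0,0,-0.089]],[[0,0,0],[0,0,-0.089]],[[0,0,0],[0,0,-0.089]],[[-0.96,-0.926,0.217],[0,0,0]],[[-0.96,-0.926,0.217],[0,0,0]],[[-0.96,-0.926,0.217],[0,0,0]],[[-0.96,-0.926,0.217],[0,0,0]],[[-0.96,-0.926,0.217],[0,0,0]],[[-0.96,-0.926,0.217],[0,0,0]],[[-0.96,-0.926,0.217],[0,0,0]]], gripper=1, force=50)

```text
time: 1.35
tool_pos: [0.32, 0.3794, 0.1883]
tool_rot: [-3.141, -0.001, -2.963]
contact_force: [0.1, 0.4, -0.7]
opening: 0.092
grip_force: 0.0
```

Request:
send_rows(plan=[[[-0.96,-0.926,0.217],[0,0,0]],[[-0.96,-0.926,0.217],[0,0,0]],[[-0.96,-0.926,0.217],[0,0,0]],[[-0.96,-0.926,0.217],[0,0,0]],[[-0.96,-0.926,0.217],[0,0,0]],[[-0.96,-0.926,0.217],[0,0,0]],[[-0.96,-0.926,0.217],[0,0,0]],[[0,0,0],[0,0,0]],[[0,0,0],[0,0,0]],[[0,0,0],[0,0,0]]])

```text
time: 2.6
tool_pos: [0.5126, 0.2513, 0.1509]
tool_rot: [3.141, -0.0, -2.962]
contact_force: [-0.1, -0.6, 0.7]
opening: 0.0916
grip_force: 0.0
```

```bash
cat >> h.py <<'E'
from scipy.spatial.transform import Rotation as Ro
def togo(pos,yaw):
    s=robot.observe(); R0=Ro.from_euler("xyz",s["tool_rot"]).as_matrix(); R1=Ro.from_euler("xyz",[np.pi,0,yaw]).as_matrix()
    rv=Ro.from_matrix(R0.T@R1).as_rotvec()
    print("t",s["time"],"at",s["tool_pos"].round(4),s["tool_rot"].round(4),"F",s["contact_force"].round(2),"open",round(s["opening"],4),"grip",s["grip_force"])
    d=np.array(pos)-s["tool_pos"]
    print("turn(frac)",(rv/(np.pi/2)).round(4),"shift units now",(R0.T@d/.025).round(3),"after turn",(R1.T@d/.025).round(3))
E
python3 - <<'E'
from h import *
im,d,W,K,R,t=pts("wrist"); cv2.imwrite("pics/w1.png",im); np.savez("w1.npz",im=im,W=W)
print("cam",-R.T@t)
Z=W[...,2];sat=im.max(2).astype(int)-im.min(2)
m=(Z>.038)&(Z<.056)&(sat<45)&(np.hypot(W[...,0]-.512,W[...,1]-.249)<.1)
p=W[m];r=cv2.minAreaRect((p[:,:2]*1000).astype(np.float32));print(len(p),p.mean(0),r,np.percentile(p[:,2],[5,50,95]))
togo([.512,.249,.019],np.radians(190))
E
```

```text
cam [0.43854629 0.23728616 0.31010273]
2854 [0.5058156  0.25008627 0.04500833] ((511.5343017578125, 252.03436279296875), (155.21641540527344, 31.089351654052734), 8.959701538085938) [0.04039459 0.04561562 0.04743268]
t 2.65 at [0.5128 0.2513 0.151 ] [ 3.1414e+00  2.0000e-04 -2.9618e+00] F [-0.05  0.36 -0.11] open 0.0917 grip 0.0
turn(frac) [0.0001 0.0001 0.0034] shift units now [ 0.048 -0.087  5.281] after turn [ 0.046 -0.086  5.281]
```

View pics/w1.png

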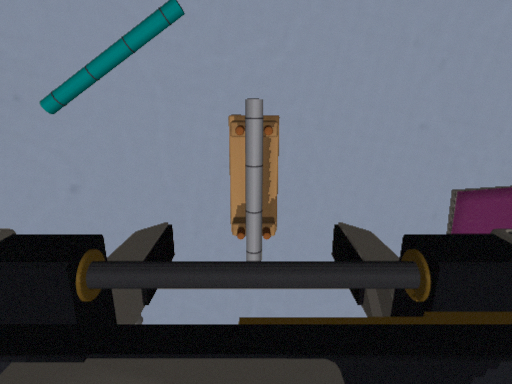

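The wrist view shows the tube (x≈254, rows 100–258), vertical and centred between the fingers. The turquoise look-alike is at upper left. Going down and gripping.

Request:
send_rows(plan=[[[0,0,0.8],[0,0,0]],[[0,0,0.8],[0,0,0]],[[0,0,0.8],[0,0,0]],[[0,0,0.8],[0,0,0]],[[0,0,0.8],[0,0,0]],[[0,0,0.7],[0,0,0]],[[0,0,0.35],[0,0,0]],[[0,0,0.2],[0,0,0]],[[0,0,0],[0,0,0]],[[0,0,0],[0,0,0]]])

```text
time: 3.9
tool_pos: [0.5138, 0.2508, 0.0201]
tool_rot: [3.141, 0.001, -2.963]
contact_force: [0.3, -0.1, 1.2]
opening: 0.0919
grip_force: 0.0
```

Request:
send_rows(plan=[[[0,0,0],[0,0,0]],[[0,0,0],[0,0,0]],[[0,0,0],[0,0,0]],[[0,0,0],[0,0,0]],[[0,0,0],[0,0,0]],[[0,0,0],[0,0,0]],[[0,0,0],[0,0,0]],[[0,0,0],[0,0,0]],[[0,0,0],[0,0,0]],[[0,0,0],[0,0,0]]], gripper=-1, force=50)

```text
time: 5.15
tool_pos: [0.5133, 0.2513, 0.0195]
tool_rot: [3.141, 0.0, -2.963]
contact_force: [-1.3, 5.1, -0.3]
opening: 0.0145
grip_force: 50.0
```

Request:
send_rows(plan=[[[0,0,-0.5],[0,0,0]],[[0,0,-0.96],[0,0,0]],[[0,0,-0.96],[0,0,0]],[[0,0,-0.96],[0,0,0]],[[0,0,-0.96],[0,0,0]],[[0,0,-0.96],[0,0,0]],[[0,0,-0.96],[0,0,0]],[[0,0,-0.96],[0,0,0]],[[0,0,0],[0,0,0.09]],[[0,0,0],[0,0,0.09]]])

```text
time: 6.4
tool_pos: [0.5135, 0.25, 0.2005]
tool_rot: [-3.141, 0.001, 3.033]
contact_force: [1.6, 0.0, -1.7]
opening: 0.0143
grip_force: 50.0
```

Request:
send_rows(plan=[[[-0.129,-0.96,0],[0,0,0]],[[-0.129,-0.96,0],[0,0,0]],[[-0.129,-0.96,0],[0,0,0]],[[-0.129,-0.96,0],[0,0,0]],[[-0.129,-0.96,0],[0,0,0]],[[-0.129,-0.96,0],[0,0,0]],[[-0.129,-0.96,0],[0,0,0]],[[-0.129,-0.96,0],[0,0,0]],[[-0.129,-0.96,0],[0,0,0]],[[-0.129,-0.96,0],[0,0,0]]])

```text
time: 7.65
tool_pos: [0.5203, 0.0072, 0.2001]
tool_rot: [-3.141, -0.0, 3.037]
contact_force: [-0.6, 1.0, 0.0]
opening: 0.0145
grip_force: 50.0
```

Request:
send_rows(plan=[[[-0.129,-0.96,0],[0,0,0]],[[-0.129,-0.96,0],[0,0,0]],[[-0.129,-0.96,0],[0,0,0]],[[-0.129,-0.96,0],[0,0,0]],[[-0.129,-0.96,0],[0,0,0]],[[-0.129,-0.96,0],[0,0,0]],[[-0.129,-0.96,0],[0,0,0]],[[-0.129,-0.96,0],[0,0,0]],[[-0.129,-0.6,0],[0,0,0]],[[0,0,0],[0,0,0]]])

```text
time: 8.9
tool_pos: [0.5277, -0.2012, 0.1998]
tool_rot: [-3.142, -0.0, 3.036]
contact_force: [0.6, 0.8, 0.9]
opening: 0.0145
grip_force: 50.0
```

```bash
python3 - <<'E'
from h import *
im,d,W,K,R,t=pts("wrist"); cv2.imwrite("pics/w2.png",im); np.savez("w2.npz",im=im,W=W)
Z=W[...,2]
near=np.hypot(W[...,0]-.528,W[...,1]+.233)<.075
for lo,hi in((.07,.09),(.022,.05),(.022,.09)):
    m=near&(Z>lo)&(Z<hi);p=W[m];r=cv2.minAreaRect((p[:,:2]*1000).astype(np.float32));print(lo,hi,len(p),p.mean(0).round(4),r)
m=near&(Z>.15)&(Z<.26);print("held",m.sum(),W[m].mean(0) if m.any() else 0)
togo([.528,-.233,.046],np.radians(174.1))
E
```

```text
0.07 0.09 381 [ 0.4993 -0.2326  0.0788] ((525.86962890625, -232.25265502929688), (30.296274185180664, 94.92588806152344), 84.42375183105469)
0.022 0.05 2275 [ 0.5272 -0.2387  0.0258] ((529.5158081054688, -238.77297973632812), (36.76780700683594, 124.17107391357422), 84.06229400634766)
0.022 0.09 3206 [ 0.523  -0.237   0.0379] ((529.6776123046875, -237.6458740234375), (39.24582290649414, 124.25093841552734), 83.80060577392578)
held 6688 [ 0.50740233 -0.19950877  0.22632443]
t 8.95 at [ 0.5277 -0.2003  0.1998] [ 3.1412e+00 -5.0000e-04  3.0367e+00] F [ 0.09 -0.15 -0.05] open 0.0143 grip 49.99945521354675
turn(frac) [ 0.0002 -0.0003 -0.0012] shift units now [-0.152 -1.302  6.153] after turn [-0.147 -1.3    6.154]
```

View pics/w2.png

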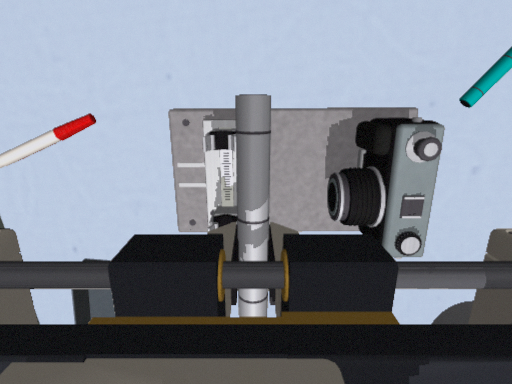

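The wrist view shows the tube held level and parallel to the cradle (cradle x≈222, tube x≈253), with the camera at right; the tube is still 1.3 units short sideways. The clip-mouth line from the top, scene and wrist views agrees at y≈-0.233.

Request:
send_rows(plan=[[[-0.08,-0.65,0],[0,0,0]],[[-0.07,-0.65,0],[0,0,0]],[[0,0,0.9],[0,0,0]],[[0,0,0.9],[0,0,0]],[[0,0,0.9],[0,0,0]],[[0,0,0.9],[0,0,0]],[[0,0,0.9],[0,0,0]],[[0,0,0.5],[0,0,0]],[[0,0,0],[0,0,0]],[[0,0,0],[0,0,0]]])

```text
time: 10.2
tool_pos: [0.5288, -0.2335, 0.0758]
tool_rot: [-3.141, 0.001, 3.037]
contact_force: [-1.1, 0.1, -0.8]
opening: 0.0147
grip_force: 50.0
```

```bash
python3 - <<'E'
from h import *
# view along tube from top and scene: tube vs clips
for n,(a,c,e,f) in {"top":(165,330,250,410),"scene":(270,250,365,350)}.items():
    im,d,W,K,R,t=pts(n); cv2.imwrite(f"pics/{n}d.png",cv2.resize(im[a:e,c:f],(400,400),interpolation=cv2.INTER_CUBIC)); 
o=np.hstack([cv2.imread("pics/topd.png"),cv2.imread("pics/scened.png")]);cv2.imwrite("pics/d.png",np.clip(o*1.6,0,255).astype(np.uint8))
togo([.528,-.233,.046],np.radians(174.1))
E
```

```text
t 10.3 at [ 0.5288 -0.2334  0.076 ] [-3.1409e+00  1.7000e-03  3.0375e+00] F [ 0.32 -0.6  -0.77] open 0.0148 grip 49.99933898448944
turn(frac) [-0.0005  0.0011 -0.0007] shift units now [0.035 0.013 1.199] after turn [0.033 0.013 1.199]
```

View pics/d.png

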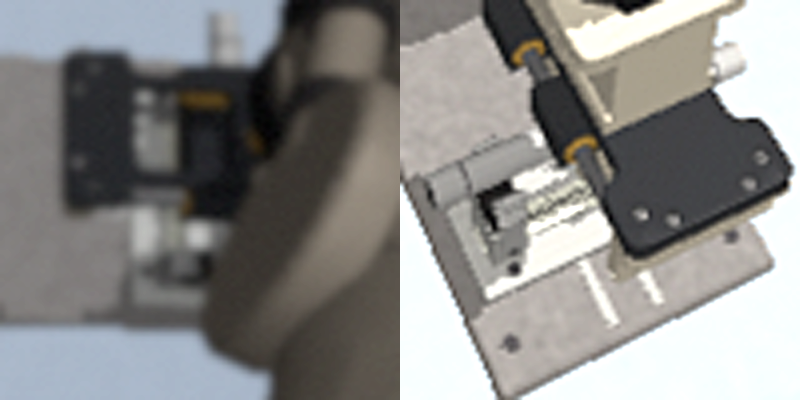

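The pictures show the tube over the clips: the near clip is just below the tube end (scene crop, about (490,200)). Lowering into contact.

Request:
send_rows(plan=[[[0,0,0.15],[0,0,0]],[[0,0,0.15],[0,0,0]],[[0,0,0.12],[0,0,0]],[[0,0,0.1],[0,0,0]],[[0,0,0.08],[0,0,0]],[[0,0,0.08],[0,0,0]],[[0,0,0.05],[0,0,0]],[[0,0,0.05],[0,0,0]],[[0,0,0],[0,0,0]],[[0,0,0],[0,0,0]]])

```text
time: 11.55
tool_pos: [0.5291, -0.2323, 0.0564]
tool_rot: [3.141, 0.002, 3.038]
contact_force: [1.1, 5.1, 6.6]
opening: 0.0144
grip_force: 50.0
```

Request:
send_rows(plan=[[[0,0.06,0],[0,0,0]],[[0,0,0.06],[0,0,0]],[[0,0,0.06],[0,0,0]],[[0,0,0.06],[0,0,0]],[[0,0,0.06],[0,0,0]],[[0,0,0.06],[0,0,0]],[[0,0,0.05],[0,0,0]],[[0,0,0.05],[0,0,0]],[[0,0,0],[0,0,0]],[[0,0,0],[0,0,0]]])

```text
time: 12.8
tool_pos: [0.5284, -0.2315, 0.0464]
tool_rot: [-3.142, 0.0, 3.038]
contact_force: [-1.9, 2.6, 10.3]
opening: 0.0145
grip_force: 50.0
```

Seat height reached (TCP expected ≈0.0465). Releasing and lifting away.

Request:
send_rows(plan=[[[0,0,0],[0,0,0]],[[0,0,0],[0,0,0]],[[0,0,0],[0,0,0]],[[0,0,0],[0,0,0]],[[0,0,-0.4],[0,0,0]],[[0,0,-0.8],[0,0,0]],[[0,0,-1],[0,0,0]],[[0,0,-1],[0,0,0]],[[0,0,-1],[0,0,0]],[[0,0,-1],[0,0,0]]], gripper=0.4)

```text
time: 14.05
tool_pos: [0.5284, -0.2315, 0.1771]
tool_rot: [-3.141, 0.001, 3.037]
contact_force: [0.0, -0.6, -1.2]
opening: 0.0641
grip_force: 0.0
```

```bash
python3 - <<'E'
from h import *
for n in ("wrist","scene"):
    im,d,W,K,R,t=pts(n)
    near=np.hypot(W[...,0]-.528,W[...,1]+.233)<.1
    m=near&(W[...,2]>.06)&(W[...,2]<.1)&(abs(W[...,1]+.233+.104*(W[...,0]-.528))<.009);p=W[m]
    for lo,hi in((.44,.47),(.49,.51),(.51,.53),(.53,.55),(.58,.62)):
        q=p[(p[:,0]>lo)&(p[:,0]<hi)]
        if len(q)>4: print(n,lo,len(q),"top z",np.percentile(q[:,2],[50,90]).round(4),"y mean",q[:,1].mean().round(4),"seatline",(-.233-.104*(q[:,0].mean()-.528)).round(4))
    print(n,"x extent",np.percentile(p[:,0],[0.5,99.5]))
    cv2.imwrite(f"pics/{n}e.png",im)
togo([.502,-.0574,.125],np.radians(174.1))
E
```

```text
wrist 0.44 447 top z [0.0727 0.0742] y mean -0.225 seatline -0.2259
wrist 0.49 403 top z [0.0727 0.0742] y mean -0.2292 seatline -0.2301
wrist 0.51 373 top z [0.0726 0.0741] y mean -0.231 seatline -0.2321
wrist 0.53 343 top z [0.0726 0.0741] y mean -0.233 seatline -0.2342
wrist 0.58 332 top z [0.0726 0.0742] y mean -0.2386 seatline -0.2396
wrist x extent [0.45015785 0.60222728]
scene 0.44 113 top z [0.0683 0.0711] y mean -0.228 seatline -0.2258
scene 0.49 90 top z [0.0695 0.0715] y mean -0.2319 seatline -0.2301
scene 0.51 91 top z [0.0692 0.0713] y mean -0.2343 seatline -0.2322
scene 0.53 86 top z [0.0691 0.0713] y mean -0.2364 seatline -0.2342
scene 0.58 14 top z [0.0639 0.0654] y mean -0.2467 seatline -0.24
scene x extent [0.44802459 0.60131654]
t 14.15 at [ 0.5298 -0.2324  0.179 ] [-3.1389  0.0059  3.0375] F [ 0.69 -0.36  0.69] open 0.0642 grip 0.0
turn(frac) [-0.0017  0.0037 -0.0007] shift units now [1.847 6.851 2.132] after turn [1.827 6.847 2.162]
```

View pics/wriste.png

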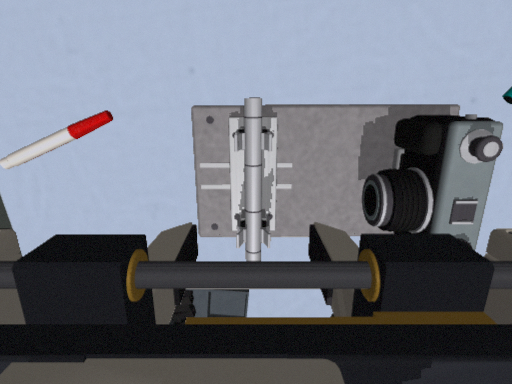

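The tube sits in both clips: its top is at 73–74 mm (expected 73), level at both ends, x centre ≈0.5255. Now to above the button, with the gripper closing.

Request:
send_rows(plan=[[[0.229,0.856,0],[0,0,0]],[[0.229,0.856,0],[0,0,0]],[[0.229,0.856,0],[0,0,0]],[[0.229,0.856,0],[0,0,0]],[[0.229,0.856,0],[0,0,0]],[[0.229,0.856,0],[0,0,0]],[[0.229,0.856,0],[0,0,0]],[[0.229,0.856,0],[0,0,0]],[[0,0,0],[0,0,0]],[[0,0,0],[0,0,0]]], gripper=-1, force=20)

```text
time: 15.4
tool_pos: [0.5008, -0.0566, 0.1756]
tool_rot: [-3.141, 0.0, 3.038]
contact_force: [0.3, -0.2, 0.3]
opening: 0.0003
grip_force: 0.0
```

```bash
python3 - <<'E'
from h import *
for n in("top","scene"):
    z=np.load(f"{n}0.npz");W=z["W"];im=z["im"]
    for x in(.502,.589):
        m=(np.hypot(W[...,0]-x,W[...,1]+.06)<.02)&(W[...,2]>.106)&(W[...,2]<.13); p=W[m]
        if len(p): print(n,x,len(p),p.mean(0).round(4),np.median(p[:,2]).round(4),(p[:,:2].min(0)+p[:,:2].max(0))/2,im[m].mean(0).round())
im,d,W,K,R,t=pts("wrist")
m=(np.hypot(W[...,0]-.502,W[...,1]+.0574)<.02)&(W[...,2]>.106)&(W[...,2]<.13); p=W[m]
print(len(p), p.mean(0) if len(p) else 0)
cv2.imwrite("pics/w4.png",im)
togo([.502,-.0574,.118],np.radians(174.1))
E
```

```text
top 0.502 58 [ 0.5026 -0.0557  0.1161] 0.1161 [ 0.50326655 -0.05564853] [73. 73. 73.]
top 0.589 66 [ 0.5903 -0.0644  0.1085] 0.1085 [ 0.59068321 -0.06439286] [81. 81. 80.]
scene 0.502 61 [ 0.5016 -0.0577  0.1139] 0.1142 [ 0.50206873 -0.05687131] [69. 70. 72.]
scene 0.589 47 [ 0.59   -0.0652  0.1072] 0.107 [ 0.58932069 -0.06569737] [ 97.  99. 100.]
516 [ 0.50282589 -0.0554624   0.11724782]
t 15.45 at [ 0.5009 -0.0569  0.1756] [-3.1413e+00  4.0000e-04  3.0372e+00] F [ 0.58 -0.33 -0.33] open 0.0003 grip 0.0
turn(frac) [-0.0002  0.0003 -0.0009] shift units now [-0.047 -0.015  2.303] after turn [-0.048 -0.016  2.303]
```

View pics/w4.png

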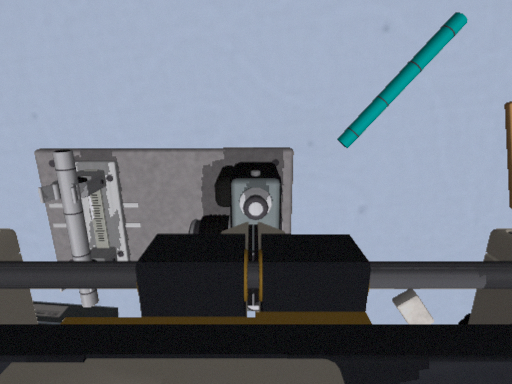

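The button cap (256,208) lies right ahead of the closed fingertips, and the wrist depth gives (0.5028, -0.0555, 0.117), as it should be. Approaching.

Request:
send_rows(plan=[[[-0.05,0.03,0.5],[0,0,0]],[[0,0,0.7],[0,0,0]],[[0,0,0.6],[0,0,0]],[[0,0,0.3],[0,0,0]],[[0,0,0.12],[0,0,0]],[[0,0,0],[0,0,0]],[[0,0,0],[0,0,0]],[[0,0,0],[0,0,0]],[[0,0,0],[0,0,0]],[[0,0,0],[0,0,0]]])

```text
time: 16.7
tool_pos: [0.502, -0.0559, 0.1201]
tool_rot: [3.142, 0.0, 3.038]
contact_force: [-0.5, 0.5, 0.6]
opening: 0.0002
grip_force: 0.0
```

Request:
send_rows(plan=[[[0,0,0.06],[0,0,0]],[[0,0,0.06],[0,0,0]],[[0,0,0.06],[0,0,0]],[[0,0,0.04],[0,0,0]],[[0,0,0],[0,0,0]],[[0,0,0],[0,0,0]],[[0,0,0],[0,0,0]],[[0,0,0],[0,0,0]],[[0,0,0],[0,0,0]],[[0,0,0],[0,0,0]]])

```text
time: 17.95
tool_pos: [0.502, -0.0559, 0.1145]
tool_rot: [3.141, -0.0, 3.037]
contact_force: [-0.2, 0.0, 2.8]
opening: 0.0006
grip_force: 1.3
```

Request:
send_rows(plan=[[[0,0,0.06],[0,0,0]],[[0,0,0.04],[0,0,0]],[[0,0,0.02],[0,0,0]],[[0,0,0],[0,0,0]],[[0,0,0],[0,0,0]],[[0,0,0],[0,0,0]],[[0,0,0],[0,0,0]],[[0,0,0],[0,0,0]],[[0,0,0],[0,0,0]],[[0,0,0],[0,0,0]]])

```text
time: 19.2
tool_pos: [0.502, -0.0559, 0.1115]
tool_rot: [3.142, 0.0, 3.037]
contact_force: [0.0, 0.5, 3.8]
opening: 0.0005
grip_force: 1.8
```

Request:
send_rows(plan=[[[0,0,0.01],[0,0,0]],[[0,0,0.01],[0,0,0]],[[0,0,0],[0,0,0]],[[0,0,0],[0,0,0]],[[0,0,0],[0,0,0]],[[0,0,0],[0,0,0]],[[0,0,0],[0,0,0]],[[0,0,0],[0,0,0]],[[0,0,0],[0,0,0]],[[0,0,0],[0,0,0]]])

```text
time: 20.45
tool_pos: [0.502, -0.0559, 0.1113]
tool_rot: [3.142, 0.0, 3.037]
contact_force: [-1.8, 0.0, 5.3]
opening: 0.0004
grip_force: 2.9
```

Request:
send_rows(plan=[[[0,0,0],[0,0,0]],[[0,0,0],[0,0,0]],[[0,0,0],[0,0,0]],[[0,0,0],[0,0,0]],[[0,0,0],[0,0,0]],[[0,0,0],[0,0,0]],[[0,0,0],[0,0,0]],[[0,0,0],[0,0,0]],[[0,0,0],[0,0,0]],[[0,0,0],[0,0,0]]])

```text
time: 21.7
tool_pos: [0.502, -0.0559, 0.1112]
tool_rot: [3.142, 0.0, 3.038]
contact_force: [-1.0, 0.7, 6.2]
opening: 0.0005
grip_force: 2.9
```

```bash
python3 - <<'E'
from h import *
def lens(W,l):
    d=W[...,:2]-np.array([.5359,-.1595]); x=d@[.9947,-.1028]; y=d@[.1028,.9947]
    for a,b in((-30,40),(0,30)):
        m=(x>a/1000)&(x<b/1000)&(W[...,2]>.035)&(W[...,2]<.09)&(y>.005)&(y<.07)
        if m.sum()>20: print(l,a,m.sum(),"y pct1,5,20",np.percentile(y[m],[1,5,20]).round(4))
for n in("scene","top"):
    lens(np.load(f"{n}0.npz")["W"],n+" before"); im,d,W,*_=pts(n); lens(W,n+" now")
togo([.502,-.0574,.106],np.radians(174.1))
E
```

```text
scene before -30 534 y pct1,5,20 [0.036  0.0365 0.0373]
scene before 0 272 y pct1,5,20 [0.0359 0.0362 0.0369]
scene now -30 660 y pct1,5,20 [0.0239 0.0246 0.0255]
scene now 0 340 y pct1,5,20 [0.0236 0.0243 0.0251]
top before -30 192 y pct1,5,20 [0.0385 0.0393 0.0426]
top before 0 65 y pct1,5,20 [0.0385 0.0392 0.041 ]
t 21.8 at [ 0.502  -0.0559  0.1112] [3.1416e+00 3.0000e-04 3.0374e+00] F [-1.87  0.01  5.75] open 0.0005 grip 2.8808053100630104
turn(frac) [ 0.      0.0002 -0.0008] shift units now [-0.005 -0.059  0.21 ] after turn [-0.005 -0.059  0.21 ]
```

The lens has run out 12 mm (y 0.036 → 0.024). Pressing fully home.

Request:
send_rows(plan=[[[0,0,0.06],[0,0,0]],[[0,0,0.06],[0,0,0]],[[0,0,0.06],[0,0,0]],[[0,0,0.06],[0,0,0]],[[0,0,0.03],[0,0,0]],[[0,0,0],[0,0,0]],[[0,0,0],[0,0,0]],[[0,0,0],[0,0,0]],[[0,0,0],[0,0,0]],[[0,0,0],[0,0,0]]])

```text
time: 23.05
tool_pos: [0.5021, -0.0559, 0.1059]
tool_rot: [-3.141, 0.001, 3.038]
contact_force: [-5.5, 1.1, 18.3]
opening: 0.0006
grip_force: 9.3
```

The button is at its hard stop (z 0.106, 18 N). Releasing upward.

Request:
send_rows(plan=[[[0,0,-0.3],[0,0,0]],[[0,0,-0.6],[0,0,0]],[[0,0,-0.9],[0,0,0]],[[0,0,-0.9],[0,0,0]],[[0,0,-0.9],[0,0,0]],[[0,0,-0.5],[0,0,0]],[[0,0,0],[0,0,0]],[[0,0,0],[0,0,0]],[[0,0,0],[0,0,0]],[[0,0,0],[0,0,0]]])

```text
time: 24.3
tool_pos: [0.5017, -0.0558, 0.2062]
tool_rot: [3.141, -0.001, 3.037]
contact_force: [0.2, 0.4, 0.5]
opening: 0.0006
grip_force: 0.0
```

```bash
python3 - <<'E'
from h import *
im,d,W,*_=pts("scene")
m=(np.hypot(W[...,0]-.502,W[...,1]+.0574)<.012)&(W[...,2]>.1)&(W[...,2]<.13);print("button",m.sum(),np.median(W[m][:,2]) if m.any() else 0)
im,d,W,*_=pts("wrist")
q=(np.hypot(W[...,0]-.528,W[...,1]+.233)<.1)&(W[...,2]>.066)&(W[...,2]<.1)&(abs(W[...,1]+.233+.104*(W[...,0]-.528))<.009);p=W[q];print("tube",len(p),np.percentile(p[:,2],[50,90]),np.percentile(p[:,0],[1,99]))
m=(np.hypot(W[...,0]-.502,W[...,1]+.0574)<.012)&(W[...,2]>.1)&(W[...,2]<.13);print("button",m.sum(),np.median(W[m][:,2]) if m.any() else 0)
togo([.502,-.0574,.2],np.radians(174.1))
E
```

```text
button 105 0.11271216334579959
tube 1847 [0.07276142 0.07428184] [0.45025736 0.57255935]
button 607 0.11736566379341773
t 24.4 at [ 0.5019 -0.0559  0.2064] [ 3.1414e+00 -6.0000e-04  3.0374e+00] F [ 0.33 -0.1  -0.72] open 0.0005 grip 0.0
turn(frac) [ 0.0001 -0.0004 -0.0008] shift units now [-0.012 -0.06   0.258] after turn [-0.012 -0.06   0.258]
```

The button is back up (0.117), the tube is still seated, and the arm is clear.

```bash
python3 -c "
from cell import robot
print(robot.hand_in())"
```

```text
the job is handed in; nothing more can be done
None
```

The job is handed in: the sample is snapped into both clips, the picture was taken at full press after the lens had run out 12 mm, the button is back up and the arm is clear (about 24 s used); no verdict came back.

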